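# Set down the outboard leg of an overhanging inspection table

## Task

A heavy part is about to go on the bench stand's overhanging table, so the table's outboard leg must first be stood down. Put the steel packing bar flat on the bench under the leg so that the whole foot will come down on it, then wind the crank on top of the leg clockwise (seen from above) until you feel in the handle that the foot bears firmly on the bar; do not force it any further, and let go with the foot still bearing. Leave everything else on the bench where it is.

Things in the scene. Friction and masses are not known exactly. Their poses are not given: they have to be found in the camera images.
- stand: Grey stand fixed on the bench; its slotted table (234x126 mm, top at 118 mm, underside at 96 mm) overhangs to one side. The leg hangs from a round lug (60 mm) at the free end; nothing is under lug or overhang. Origin on the bench vertically below the leg; x points level from the leg along the table to the column, whose foot plate (130x160 mm) begins 140 mm from the leg; z up.
- leg_axis (a point): Point on the vertical axis of leg and crank, 170 mm above the bench. The crank arm (14 mm wide, top face 171 mm above the bench) turns about this axis; the gear head below it is 48 mm across.
- grip (a point): The crank's upright black handle, a sleeve 21 mm across that spins freely on its pin, so it can be pinched and led round without turning the hand. It runs from 173 to 213 mm above the bench; this point is on the sleeve's axis, 197 mm above the bench, and goes round the leg axis on a circle of 45 mm radius.
- crank (a joint): Crank angle in rad, growing clockwise seen from above: 1 rad lowers the leg 5 mm; 0.6 to 1.4 turns are needed. Free turning takes about 4 N at the handle (dry friction, hardly seen at standstill). Once the foot bears, each 0.2 rad adds about 20 N on the foot and 2 N at the handle: 2 to 4 N over free is a firm stand, 7 N over is forcing it. Let go, the gear itself holds some 35 N on the foot.
- foot: The leg's steel ram, 17 mm across; it sinks as the crank is wound. Origin in the middle of its lower face, z up. Below it a threaded stud carries a round steel shoe (26 mm across) on a rubber cushion (1 mm per 20 N). The stud is screwed out by an unknown 0 to 8 mm, new each time: the shoe's underside is 14 to 22 mm below the origin, at first 40 to 62 mm above the bench, which it cannot reach.
- packing: Loose ground steel packing bar, 200 mm long, 40 mm wide, 22 mm high, about 0.5 kg, a row of dark holes in its long sides, lying flat. Origin in the middle of its underside, x along its length, z up; either end will do. Held near one end, it reaches under the leg with the hand well clear of lug and crank.
- end_cap: Bystander: turned metal end cap, 52 mm across, 18 mm high; origin in the middle of its underside.
- bracket: Bystander: small metal angle bracket, 40x50x36 mm; origin in the middle of its underside.
- oil_dropper: Bystander: brown dropper bottle with black bulb, 33 mm across, 102 mm high; origin in the middle of its underside.
- square_block: Bystander: ground metal block, 30x45x40 mm; origin in the middle of its underside.

How it is judged:
On the way, in this order (a step that is already met when the one before it is completed fails the run):
1. the packing bar lies flat on the bench under the whole foot, which does not bear on it yet (y of foot in the frame of packing between -0.009 and 0.009 m and x of foot in the frame of packing between -0.089 and 0.089 m and height (world z) of packing below 0.003 m and angle between packing's own z axis and vertical below 0.03 rad and contact force between foot and packing below 1 N), for 0.2 s.
2. the foot bears on the packing bar with 15 N or more (contact force between foot and packing above 15 N), for 0.2 s.
At the end, for the whole second after the job is handed in: The bar lies flat on the bench with the foot over it (foot's centre within 9 mm of the bar's long centre line and at least 11 mm from its ends), the foot presses on the bar with 12 to 70 N, all at rest and the robot clear; no bystander has moved more than 15 mm (contact force between foot and packing between 12 and 70 N and y of foot in the frame of packing between -0.009 and 0.009 m and x of foot in the frame of packing between -0.089 and 0.089 m and angle between packing's own z axis and vertical below 0.03 rad and linear speed of packing below 0.01 m/s and height (world z) of packing below 0.003 m); the robot touches nothing.
It fails at once if the foot is forced: it presses on the packing bar with more than 70 N (contact force between foot and packing above 70 N).
It fails at once if a bystander is moved by more than 15 mm (distance of any of end_cap, bracket, oil_dropper, square_block from where it was at the start of the episode above 0.015 m).
It also fails if it takes over 67 s, if anything falls off the work surface, if the arm or the gripper's body presses on something with over 40 N, if the wrist force passes 120 N, or if a joint passes its speed limit or range.

## Robot

A 6-joint arm with a two-finger parallel gripper is mounted at the origin on a cart in front of the work surface, level with it; the furniture and walls round the work are solid. World frame = base frame: x ahead of the robot, y to its left, z up, the work surface at z = 0. Lengths are in m, angles in rad, forces in N, time in s.
With the tool pointing down it reaches from about 0.35 to 0.975 m from the base axis. Payload 4.9 kg.
Tool frame: the origin (TCP) lies at the very end of the fingers, on their centre line; the grasp point (between the pads) lies manip.grip_point_offset behind it (manip.grip_point_offset is the distance from the TCP to the grasp point, in m); z points along the fingers, y is the line along which they close (so a half turn about z gives the same grasp; the last joint's range is limited). The gripper opens to 85 mm and grips with 20 to 120 N. Pads are 22 mm wide; open, the fingers measure 114 mm over their backs; the gripper's body (76 mm by 85 mm) begins 54 mm behind the grasp point. The pads swing forward as they close: fully open they stand 13 mm farther back than shut.
Start: joints at [-1.224, 0.053, 1.613, -0, 1.476, -0.119], TCP at [0.281, -0.558, 0.21] pointing down, gripper open.
Joint ranges: [-3.01, 3.01], [-1.01, 2.22], [0.06, 2.58], [-1.02, 4.17], [0.09, 2.62], [-3.14, 3.14]. Speed limits (rad/s): [2.57, 2.57, 3.14, 3.14, 3.14, 3.14].

## Interface

Orientations are given as a unit quaternion [w, x, y, z].
In Python, from plant import manip gives the robot as it stands.
- The arm moves only by the shell command python3 -m crank 'ROWS' [OPENING]. ROWS is JSON, a list of rows, each an object of numbers: "x", "y", "z": the shift along the tool's x, y, z in cm; "turn": the turn about the tool's z in rad. In form: [{"x": .., "y": .., "z": .., "turn": ..}, ...]. A call has 1 to 5 rows; each row shifts and turns the commanded pose from where the row before left it, along the tool's axes as they then stand; what a row does not reach is not made up. A row lasts 1/10 s, in which the tool goes at most 50 mm and 8.59 degrees, less where a joint would pass 70% of its speed; a pose out of reach is approached as far as the arm can. A call with a gripper value outside its range is refused whole. OPENING is the opening in per cent of the stroke, from 0 (shut) to 100 (fully open), set as the call begins (- or left out, the last holds). The fingers move at their own pace and stop on an object; the grip force is fixed at half the most. Time passes only in rows, so rows that do not move let the fingers close. It gives the time, the measured TCP pose, the force, the opening and the grip force at its end, in the units of the state.
- manip.state(): the state, without advancing time (a new reading comes with each control period).
- manip.grab_frame(name): name is "scene" or "top"; returns (picture, depth): 400x640x3 uint8, red, green, blue; 400x640 float32, m along the optical axis (not along the pixel's ray), 0 where there is no reading.
- manip.camera_model(name): a dict with "mtx" (3x3 intrinsics, pixels), "world_to_cam" (4x4, takes a point from world to camera coordinates). Camera axes: x right, y down, z forward; pixel columns grow to the right and rows downward; lengths in m; the calibration is good to about 2 mm. A picture is of the moment at which its call begins. camera_model takes no time and is no camera call.
- manip.job_done(): hands the job in; it is judged then, once.
The state is a dict: "time": time; "joint_pos": joint angles; "joint_vel": joint speeds; "joint_efforts": joint torques, N m; "tool_pos": TCP position; "tool_rot": TCP orientation; "contact_force": force on the tool from outside, world axes, zero at the start; "ft_torque": the same for the moment, N m; "gripper_width": opening from 0.0 (shut) to 1.0 (fully open); "grasp_force": force on a finger pad.
Only numpy, scipy, OpenCV 4.12 (cv2) and the standard library are available. Lean on these libraries where they do the work, as an engineer would, in place of code of your own. Each camera call takes 0.05 s, during which the arm holds its last target. There are 200 camera calls.

## Working session

There is one attempt and no reset: what is moved stays moved. The work goes in short steps, Python scripts to look and compute and a shell command to move; the robot and the scene stay as the last step left them, time stands still between calls to the robot, and variables do not carry over. Pictures are saved under pics/ and viewed, at most 10 in all, crops included, and the job is handed in when it is done.

```bash
ls; mkdir -p pics
python3 - <<'E'
from plant import manip
import cv2,numpy as np
for n in("scene","top"):
    p,d=manip.grab_frame(n); cv2.imwrite(f"pics/{n}0.png",p[...,::-1]); np.save(f"pics/{n}0.npy",d)
    m=manip.camera_model(n); print(n,m["mtx"],m["world_to_cam"])
print(manip.state(), manip.grip_point_offset)
E
```

```text
pics
scene [[391.68004987   0.         319.86682135]
 [  0.         391.68004987 199.64226317]
 [  0.           0.           1.        ]] [[-0.87948583 -0.47584432 -0.00876709  0.42186826]
 [-0.32748506  0.61844002 -0.71434269  0.32570379]
 [ 0.34533783 -0.62538318 -0.69974114  0.7455818 ]
 [ 0.          0.          0.          1.        ]]
top [[460.85462377   0.         325.77279799]
 [  0.         460.85462377 201.54214463]
 [  0.           0.           1.        ]] [[ 1.40732439e-03 -9.99964014e-01 -8.36596225e-03 -5.29386967e-02]
 [-9.96379747e-01 -6.91053030e-04 -8.50113035e-02  5.19844509e-01]
 [ 8.50024630e-02  8.45531384e-03 -9.96344864e-01  1.31414111e+00]
 [ 0.00000000e+00  0.00000000e+00  0.00000000e+00  1.00000000e+00]]
{'time': 0.1, 'joint_pos': array([-1.22400675e+00,  5.33078250e-02,  1.61417302e+00,  3.60554364e-06,
        1.47601392e+00, -1.19008806e-01]), 'joint_vel': array([-0.00079617, -0.00281786, -0.00326604, -0.00032321, -0.00124668,
       -0.00108073]), 'joint_efforts': array([ 7.33581655e-04, -3.94904852e+01, -3.71362782e+01, -8.14129248e-05,
        3.85518040e-03, -3.77232112e-06]), 'tool_pos': array([ 0.28049637, -0.55783463,  0.20906572]), 'tool_rot': array([-9.45097987e-04,  9.73000953e-01,  2.30799134e-01, -1.06299171e-04]), 'contact_force': array([-0.04131284, -0.20683122, -0.73955989]), 'ft_torque': array([0.02489231, 0.01163882, 0.02612699]), 'grasp_force': 0.0, 'gripper_width': 1.0023210379795409} 0.0187
```

View pics/scene0.png

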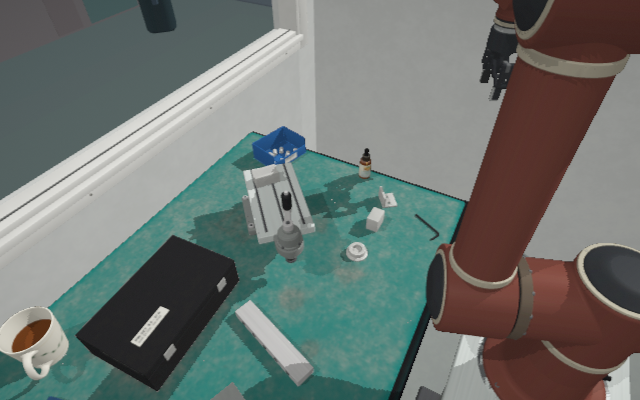

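View pics/top0.png

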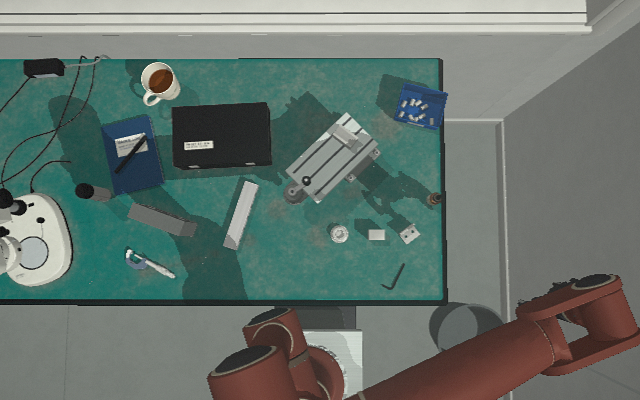

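The top view shows the lug and crank at about (293,190), with the black handle at (306,181). There is a light bar at (240,213) and a grey bar at (161,220), so I need to tell which one is the packing. The bystanders are at (339,232), (376,235), (410,233) and (435,199).

```bash
cat > h.py <<'E'
import numpy as np,cv2
from plant import manip
def cloud(n,d):
    m=manip.camera_model(n);K=m["mtx"];T=np.linalg.inv(m["world_to_cam"])
    v,u=np.mgrid[:d.shape[0],:d.shape[1]]
    P=np.stack([(u-K[0,2])/K[0,0]*d,(v-K[1,2])/K[1,1]*d,d],-1)
    return P@T[:3,:3].T+T[:3,3]
def px(n,p):
    m=manip.camera_model(n);q=m["world_to_cam"][:3,:3]@np.array(p)+m["world_to_cam"][:3,3];q=m["mtx"]@q;return q[:2]/q[2]
def box(W,u0,u1,v0,v1,z0,z1):
    Q=W[v0:v1,u0:u1].reshape(-1,3);Q=Q[(Q[:,2]>z0)&(Q[:,2]<z1)]
    if len(Q)<5: return Q,None
    return Q,cv2.minAreaRect((Q[:,:2]*1000).astype(np.float32))
E
python3 - <<'E'
from h import *
d=np.load("pics/top0.npy");W=cloud("top",d)
for nm,b in dict(light=(215,265,170,255,.012,.06),grey=(122,202,198,242,.012,.08),lug=(270,320,175,215,.08,.125),gear=(270,325,165,215,.13,.165),arm=(270,325,165,215,.165,.18),handle=(270,325,165,215,.19,.225),cap=(325,352,220,246,.01,.06),blk=(365,388,226,244,.02,.06),brk=(398,424,220,247,.01,.06),table=(280,385,105,210,.11,.125)).items():
    Q,r=box(W,*b);print(nm,len(Q),np.percentile(Q[:,2],[10,50,90]).round(4) if len(Q) else 0,Q.mean(0).round(4),r)
print(np.median(W[250:290,260:300,2]))
p=cv2.imread("pics/top0.png");s=cv2.imread("pics/scene0.png")
a=cv2.resize(p[140:260,115:355],None,fx=3.3,fy=3.3,interpolation=2)[:300]
a=cv2.resize(p[150:260,115:355],(800,366),interpolation=2)
b=cv2.resize(s[180:390,210:400],(400,442),interpolation=2)
cv2.imwrite("pics/c1.png",a);cv2.imwrite("pics/c2.png",b)
E
```

```text
light 989 [0.0182 0.022  0.0256] [0.4807 0.196  0.0219] ((481.31488037109375, 196.66981506347656), (41.849891662597656, 199.2928924560547), 71.71955871582031)
grey 184 [0.0185 0.0479 0.0705] [0.4599 0.3615 0.0465] ((480.9289245605469, 390.84246826171875), (155.57321166992188, 40.22113037109375), 54.48389434814453)
lug 542 [0.1139 0.1177 0.1211] [ 5.476e-01 -5.000e-04  1.174e-01] ((544.8126220703125, 13.739830017089844), (79.49545288085938, 97.49235534667969), 0.2345266491174698)
gear 180 [0.1461 0.1508 0.1553] [0.5301 0.0339 0.1507] ((539.4807739257812, 29.52240753173828), (46.22461700439453, 61.789798736572266), 54.34403991699219)
arm 109 [0.1684 0.173  0.1771] [0.5392 0.0246 0.173 ] ((544.0578002929688, 19.15522003173828), (22.063148498535156, 57.34248733520508), 35.46501541137695)
handle 62 [0.2084 0.2125 0.2168] [ 0.5573 -0.0034  0.2122] ((557.8058471679688, -3.4899377822875977), (19.817180633544922, 19.707721710205078), 46.06597900390625)
cap 128 [0.0111 0.0166 0.0216] [ 0.4272 -0.0899  0.0167] ((429.1637268066406, -89.40741729736328), (40.632484436035156, 37.85308074951172), 0.023298487067222595)
blk 184 [0.0358 0.0394 0.0425] [ 0.4258 -0.1953  0.0393] ((426.0135192871094, -195.8037872314453), (28.479291915893555, 45.78377914428711), 0.09886544197797775)
brk 62 [0.0107 0.0343 0.0391] [ 0.4391 -0.2841  0.0293] ((432.34417724609375, -293.0714111328125), (41.724422454833984, 49.43492889404297), 47.071693420410156)
table 3633 [0.1148 0.1179 0.121 ] [ 0.6252 -0.0624  0.1179] ((614.5240478515625, -48.16377258300781), (126.26365661621094, 288.0068359375), 44.326744079589844)
0.0015835225168379097
```

View pics/c1.png

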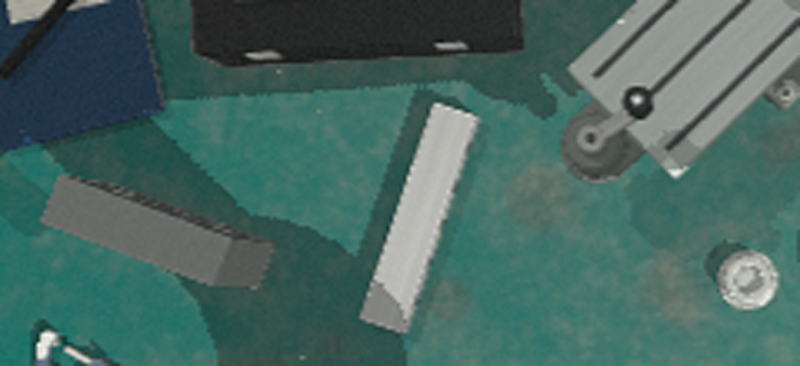

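View pics/c2.png

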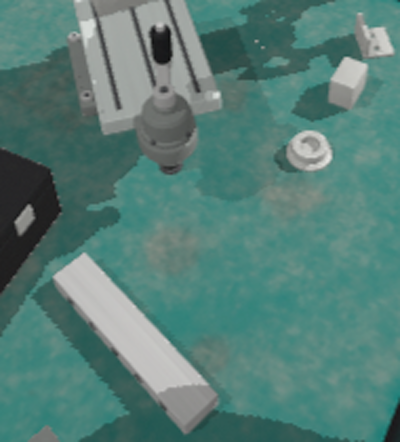

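The light bar is the packing: 22 mm high, 200×42 mm, with holes in its sides. Its centre is near (0.481, 0.197), with its length along (0.949, -0.314). The end cap is clear of the path. Plan: grip the bar's near end and slide it without turning it. I'll turn the hand to match the bar and travel there first.

```bash
python3 -m crank '[{"turn":0.149},{"turn":0.149},{"turn":0.149},{"turn":0.149},{"turn":0.149}]' 70
python3 -m crank '[{"turn":0.04},{"x":-0.7,"y":-4.5},{"x":-0.7,"y":-4.5},{"x":-0.7,"y":-4.5},{"x":-0.7,"y":-4.5}]'
python3 -m crank '[{"x":-0.7,"y":-4.5},{"x":-0.7,"y":-4.5},{"x":-0.7,"y":-4.5},{"x":-0.7,"y":-4.5},{"x":-0.7,"y":-4.5}]'
python3 - <<'E'
from h import *
from scipy.optimize import least_squares
m=lambda n:manip.camera_model(n)
# hub centre at z .171 from top pixel, and rays
def ray(n,u,v,z):
    c=m(n);T=np.linalg.inv(c["world_to_cam"]);r=T[:3,:3]@np.linalg.inv(c["mtx"])@[u,v,1];o=T[:3,3];return o+r*(z-o[2])/r[2]
print("hub top",ray("top",115+591*.3,150+137*.3,.171).round(4),"handle top",ray("top",115+639*.3,150+101*.3,.213).round(4))
print("hub scene",ray("scene",210+164/2.105,180+91/2.105,.171).round(4),"handle scene",ray("scene",210+161/2.105,180+29/2.105,.213).round(4))
W=cloud("top",np.load("pics/top0.npy"))
Q,_=box(W,270,325,165,215,.105,.125); 
Q=Q[(Q@[.715,-.699,0])<(.5315*.715-.033*.699)]
r=least_squares(lambda p:np.maximum(np.hypot(Q[:,0]-p[0],Q[:,1]-p[1])-.03,0)+0.0,[.5315,.033]);print("lug",len(Q),r.x,cv2.minEnclosingCircle((Q[:,:2]*1000).astype(np.float32)))
# table edges
p=cv2.minAreaRect
Q,_=box(W,300,385,105,210,.11,.125);print("table",cv2.minAreaRect((Q[:,:2]*1000).astype(np.float32)))
E
```

```text
hub top [0.5342 0.0328 0.171 ] handle top [ 0.5567 -0.0064  0.213 ]
hub scene [0.5346 0.031  0.171 ] handle scene [ 0.5569 -0.0049  0.213 ]
lug 63 [0.53358463 0.03410859] ((530.0125122070312, 37.027259826660156), 29.64333724975586)
table ((623.3693237304688, -57.18757629394531), (126.27201080322266, 262.70159912109375), 44.2901611328125)schema error: expected keys x, y, z, turn
schema error: expected keys x, y, z, turn
schema error: expected keys x, y, z, turn
```

```bash
python3 -m crank '[{"x":0,"y":0,"z":0,"turn":0.149},{"x":0,"y":0,"z":0,"turn":0.149},{"x":0,"y":0,"z":0,"turn":0.149},{"x":0,"y":0,"z":0,"turn":0.149},{"x":0,"y":0,"z":0,"turn":0.149}]' 70
python3 -m crank '[{"x":0,"y":0,"z":0,"turn":0.04},{"x":-0.7,"y":-4.5,"z":0,"turn":0},{"x":-0.7,"y":-4.5,"z":0,"turn":0},{"x":-0.7,"y":-4.5,"z":0,"turn":0},{"x":-0.7,"y":-4.5,"z":0,"turn":0}]'
python3 -m crank '[{"x":-0.7,"y":-4.5,"z":0,"turn":0},{"x":-0.7,"y":-4.5,"z":0,"turn":0},{"x":-0.7,"y":-4.5,"z":0,"turn":0},{"x":-0.7,"y":-4.5,"z":0,"turn":0},{"x":-0.7,"y":-4.5,"z":0,"turn":0}]'
```

```text
time: 0.6
tool_pos: [0.2806, -0.558, 0.2094]
tool_rot: [-0.001, 0.99, -0.142, -0.0]
contact_force: [0.0, -0.2, 0.1]
gripper_width: 0.694
grasp_force: 0.0
time: 1.1
tool_pos: [0.3104, -0.3768, 0.2094]
tool_rot: [-0.001, 0.987, -0.159, -0.0]
contact_force: [0.4, 0.4, 0.5]
gripper_width: 0.696
grasp_force: 0.0
time: 1.6
tool_pos: [0.3477, -0.1523, 0.2098]
tool_rot: [-0.0, 0.987, -0.159, 0.0]
contact_force: [2.0, -0.3, 0.2]
gripper_width: 0.698
grasp_force: 0.0
```

```bash
python3 -m crank '[{"x":-0.64,"y":-4.14,"z":0,"turn":0},{"x":-0.64,"y":-4.14,"z":0,"turn":0},{"x":-0.64,"y":-4.14,"z":0,"turn":0},{"x":-0.64,"y":-4.14,"z":0,"turn":0},{"x":-0.64,"y":-4.14,"z":0,"turn":0}]'
python3 -m crank '[{"x":-0.64,"y":-4.14,"z":0,"turn":0},{"x":-0.64,"y":-4.14,"z":0,"turn":0},{"x":-0.64,"y":-4.14,"z":0,"turn":0},{"x":-0.64,"y":-4.14,"z":0,"turn":0},{"x":0,"y":0,"z":0,"turn":0}]'
python3 -m crank '[{"x":0,"y":0,"z":4,"turn":0},{"x":0,"y":0,"z":4,"turn":0},{"x":0,"y":0,"z":4,"turn":0},{"x":0,"y":0,"z":3,"turn":0},{"x":0,"y":0,"z":0,"turn":0}]'
python3 - <<'E'
from h import *
for n in("top","scene"):
    p,d=manip.grab_frame(n)
    c=px(n,[.45,.19,.03]).astype(int);print(n,c)
    u,v=max(c[0]-70,0),max(c[1]-70,0)
    cv2.imwrite(f"pics/{n}1.png",cv2.resize(p[v:v+140,u:u+140,::-1],(400,400)))
a=np.hstack([cv2.imread("pics/top1.png"),cv2.imread("pics/scene1.png")]);cv2.imwrite("pics/b1.png",a)
E
```

```text
time: 2.1
tool_pos: [0.3822, 0.0543, 0.21]
tool_rot: [0.0, 0.987, -0.159, 0.0]
contact_force: [1.2, -0.4, -0.4]
gripper_width: 0.702
grasp_force: 0.0
time: 2.6
tool_pos: [0.4097, 0.2213, 0.2095]
tool_rot: [-0.0, 0.988, -0.156, -0.001]
contact_force: [0.5, -0.0, 0.1]
gripper_width: 0.699
grasp_force: 0.0
time: 3.1
tool_pos: [0.4058, 0.2157, 0.0549]
tool_rot: [0.003, 0.987, -0.159, -0.005]
contact_force: [-0.7, -1.1, 0.4]
gripper_width: 0.701
grasp_force: 0.0
top [241 225]
scene [286 340]
```

View pics/b1.png

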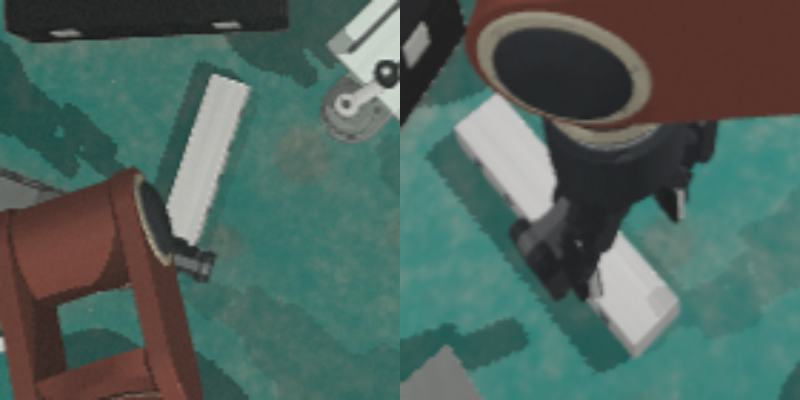

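The fingers straddle the near end of the bar. I'll descend, settle and close.

```bash
python3 -m crank '[{"x":0,"y":0,"z":2,"turn":0},{"x":0,"y":0,"z":1.5,"turn":0},{"x":0,"y":0,"z":0.8,"turn":0},{"x":0,"y":0,"z":0.4,"turn":0},{"x":0,"y":0,"z":0,"turn":0}]'
python3 -m crank '[{"x":0,"y":0,"z":0.2,"turn":0},{"x":0,"y":0,"z":0,"turn":0},{"x":0,"y":0,"z":0,"turn":0}]'
```

```text
time: 3.7
tool_pos: [0.411, 0.2179, 0.0142]
tool_rot: [-0.0, 0.987, -0.159, 0.001]
contact_force: [-0.4, -0.0, 0.4]
gripper_width: 0.702
grasp_force: 0.0
time: 4.0
tool_pos: [0.4105, 0.2179, 0.0117]
tool_rot: [-0.0, 0.987, -0.159, 0.0]
contact_force: [0.0, 0.1, 0.1]
gripper_width: 0.697
grasp_force: 0.0
```

```bash
python3 -m crank '[{"x":0,"y":-0.15,"z":0.4,"turn":0},{"x":0,"y":0,"z":0.4,"turn":0},{"x":0,"y":0,"z":0,"turn":0}]'
python3 -m crank '[{"x":0,"y":0,"z":0,"turn":0},{"x":0,"y":0,"z":0,"turn":0},{"x":0,"y":0,"z":0,"turn":0},{"x":0,"y":0,"z":0,"turn":0},{"x":0,"y":0,"z":0,"turn":0}]' 0
python3 -m crank '[{"x":0,"y":0,"z":0,"turn":0},{"x":0,"y":0,"z":0,"turn":0},{"x":0,"y":0,"z":0,"turn":0}]'
```

```text
time: 4.3
tool_pos: [0.41, 0.219, 0.0023]
tool_rot: [0.0, 0.987, -0.159, -0.001]
contact_force: [0.8, -0.3, -0.0]
gripper_width: 0.702
grasp_force: 0.0
time: 4.8
tool_pos: [0.4108, 0.2192, 0.0033]
tool_rot: [-0.0, 0.987, -0.159, 0.0]
contact_force: [-0.5, 0.0, -0.6]
gripper_width: -0.001
grasp_force: 0.0
time: 5.1
tool_pos: [0.4107, 0.2192, 0.0032]
tool_rot: [0.0, 0.987, -0.159, -0.0]
contact_force: [-0.5, -0.3, -0.5]
gripper_width: -0.001
grasp_force: 0.0
```

The gripper closed on nothing, so I'll look.

Run:
```python
from h import *
o=[]
for n in("top","scene"):
    p,d=manip.grab_frame(n);np.save(f"pics/{n}2.npy",d)
    c=px(n,[.45,.19,.03]).astype(int)
    t=px(n,manip.state()["tool_pos"]).astype(int)
    print(n,(t-c+70)*400/140)
    u,v=c[0]-70,c[1]-80
    p=p[v:v+140,u:u+140,::-1];o.append(cv2.resize(p,(400,400)))
cv2.imwrite("pics/b2.png",np.hstack(o))
W=cloud("top",np.load("pics/top2.npy"));print(box(W,215,265,170,255,.012,.04)[1])
```

```text
top [174.28571429 240.        ]
scene [231.42857143 282.85714286]
((481.5859375, 183.47193908691406), (195.47262573242188, 79.18324279785156), 2.9821951389312744)
```

View pics/b2.png

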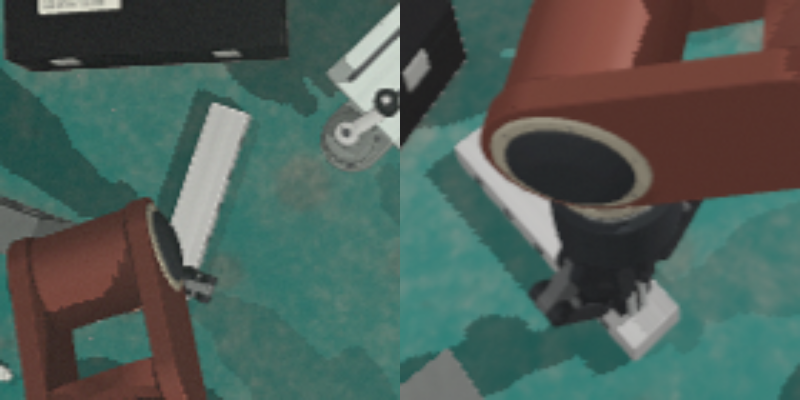

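Run:
```python
from h import *
p,d=manip.grab_frame("scene")
u,v=255,300
im=cv2.resize(p[v:v+90,u:u+90,::-1],(720,600),interpolation=cv2.INTER_CUBIC)
def dot(q,c):
    a=(px("scene",q)-[u,v])*[8,600/90];cv2.circle(im,tuple(int(i) for i in a),4,c,-1)
e=np.array([.949,-.314,0]);w=np.array([.314,.949,0]);c=np.array([.4813,.1967,.022])
for s in(-.1,.1):
  for t in(-.02,.02): dot(c+s*e+t*w,(0,0,255))
dot(manip.state()["tool_pos"],(0,255,0))
cv2.imwrite("pics/z2.png",im)
print(manip.state()["gripper_width"],manip.state()["grasp_force"])
```

```text
0.003095716037573542 0.0
```

View pics/z2.png

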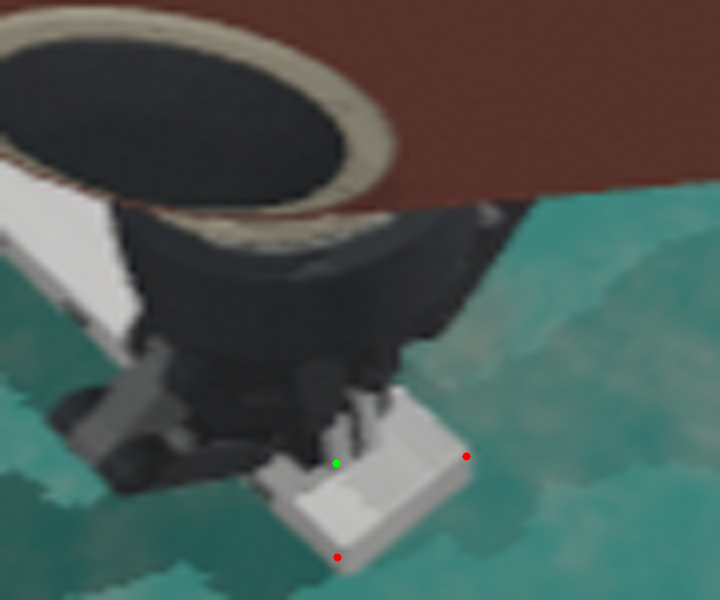

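The fingers look shut above or around the bar, and I can't tell which. A small lift will show whether it's held.

```bash
python3 -m crank '[{"x":0,"y":0,"z":-0.5,"turn":0},{"x":0,"y":0,"z":-0.5,"turn":0},{"x":0,"y":0,"z":0,"turn":0},{"x":0,"y":0,"z":0,"turn":0},{"x":0,"y":0,"z":0,"turn":0}]'; python3 -c "
from plant import manip
s=manip.state();print(s['contact_force'],s['ft_torque'],s['gripper_width'],s['joint_efforts'])"
```

```text
time: 5.75
tool_pos: [0.4106, 0.2192, 0.0132]
tool_rot: [0.0, 0.987, -0.159, 0.0]
contact_force: [-0.7, -0.2, 0.1]
gripper_width: 0.0
grasp_force: 0.0
[-0.67952229 -0.19856291  0.10984501] [ 0.01975261 -0.02065839  0.02490179] 0.0001228106728345469 [-1.98703798e-03 -2.65292090e+01 -3.17610776e+01  7.03899718e-05
 -5.85970862e-03 -6.88347001e-06]
```

Run:
```python
from h import *
p,d=manip.grab_frame("scene");W=cloud("scene",d);t=manip.state()["tool_pos"]
e=np.array([.949,-.314,0]);w=np.array([.314,.949,0])
A=(W-t)
a,b,z=A@e,A@w,W[...,2]
m=(abs(a)<.05)&(abs(b)<.08)&(z>.028)&(z<.12)
for z0 in np.arange(.028,.12,.008):
    k=m&(z>=z0)&(z<z0+.008)
    if k.sum(): print(z0.round(3),k.sum(),"a",np.percentile(a[k],[5,50,95]).round(3),"b",np.percentile(b[k],[2,20,50,80,98]).round(3))
k=(abs(a)<.03)&(abs(b)<.03)&(z<.03)&(z>.01);print(k.sum(),np.median(z[k]))
# bar relocate: points on bar top
B=W-np.array([.4813,.1967,0]);k=(abs(B@e)<.13)&(abs(B@w)<.05)&(z>.015)&(z<.026)
print(cv2.minAreaRect((W[k][:,:2]*1000).astype(np.float32)))
```

```text
0.036 14 a [-0.01  -0.009 -0.005] b [-0.009 -0.002  0.005  0.008  0.011]
0.044 25 a [-0.01  -0.006 -0.004] b [-0.01  -0.002  0.007  0.012  0.015]
0.052 24 a [-0.01  -0.008 -0.002] b [-0.01  -0.003  0.006  0.013  0.015]
0.06 18 a [-0.01  -0.009 -0.005] b [-0.005 -0.002  0.002  0.01   0.015]
0.068 15 a [-0.01  -0.008 -0.005] b [-0.003 -0.002  0.001  0.012  0.017]
0.076 48 a [-0.012 -0.01  -0.005] b [-0.026 -0.008  0.005  0.016  0.031]
0.084 117 a [-0.011 -0.007  0.006] b [-0.031 -0.005  0.022  0.028  0.035]
0.092 48 a [-0.011 -0.01  -0.006] b [-0.041 -0.031  0.021  0.034  0.043]
0.1 77 a [-0.016 -0.01  -0.003] b [-0.045 -0.027  0.016  0.038  0.05 ]
0.108 69 a [-0.016 -0.01  -0.008] b [-0.052 -0.04   0.011  0.043  0.055]
0.116 39 a [-0.015 -0.01  -0.003] b [-0.052 -0.044  0.039  0.047  0.06 ]
355 0.02085310682894992
((484.33636474609375, 198.75341796875), (40.40167999267578, 201.09706115722656), 74.5480728149414)
```

From the scene depth, the real fingertips are about 20 mm higher than the reported TCP z (lowest finger point 0.036 at reported 0.013). So the fingers shut just above the bar. I'll open, go lower in force-checked steps, and close again.

```bash
python3 -m crank '[{"x":0,"y":0,"z":0,"turn":0},{"x":0,"y":0,"z":0,"turn":0},{"x":0,"y":0,"z":0,"turn":0},{"x":0,"y":-0.1,"z":0,"turn":0},{"x":0,"y":0,"z":0,"turn":0}]' 75
python3 -m crank '[{"x":0,"y":0,"z":0.8,"turn":0},{"x":0,"y":0,"z":0.6,"turn":0},{"x":0,"y":0,"z":0.6,"turn":0},{"x":0,"y":0,"z":0.2,"turn":0},{"x":0,"y":0,"z":0,"turn":0}]'
```

```text
time: 6.3
tool_pos: [0.4111, 0.2203, 0.0132]
tool_rot: [-0.0, 0.987, -0.159, 0.0]
contact_force: [0.7, 0.8, -1.0]
gripper_width: 0.75
grasp_force: 0.0
time: 6.8
tool_pos: [0.4104, 0.2199, -0.0095]
tool_rot: [0.0, 0.987, -0.159, -0.001]
contact_force: [0.1, 0.2, -0.2]
gripper_width: 0.748
grasp_force: 0.0
```

```bash
python3 -m crank '[{"x":0,"y":0,"z":0.3,"turn":0},{"x":0,"y":0,"z":0.3,"turn":0},{"x":0,"y":0,"z":0,"turn":0}]'
python3 -m crank '[{"x":0,"y":0,"z":0,"turn":0},{"x":0,"y":0,"z":0,"turn":0},{"x":0,"y":0,"z":0,"turn":0},{"x":0,"y":0,"z":0,"turn":0},{"x":0,"y":0,"z":0,"turn":0}]' 35
```

```text
time: 7.1
tool_pos: [0.4107, 0.22, -0.0152]
tool_rot: [0.0, 0.987, -0.159, -0.0]
contact_force: [0.9, -0.4, -0.2]
gripper_width: 0.754
grasp_force: 0.0
time: 7.6
tool_pos: [0.4113, 0.2201, -0.0143]
tool_rot: [0.0, 0.987, -0.159, 0.0]
contact_force: [-1.4, -1.2, 5.4]
gripper_width: 0.448
grasp_force: 62.4
```

The bar is gripped at 62 N. Next I slide it under the leg by about x +3.1, y +14.0 cm in tool axes.

```bash
python3 -m crank '[{"x":0,"y":0,"z":-0.05,"turn":0},{"x":0.1,"y":0.4,"z":0,"turn":0},{"x":0.2,"y":0.9,"z":0,"turn":0},{"x":0.2,"y":0.9,"z":0,"turn":0},{"x":0.2,"y":0.9,"z":0,"turn":0}]'
python3 -m crank '[{"x":0.2,"y":1.0,"z":0,"turn":0},{"x":0.2,"y":1.0,"z":0,"turn":0},{"x":0.2,"y":1.0,"z":0,"turn":0},{"x":0.2,"y":1.0,"z":0,"turn":0},{"x":0.2,"y":1.0,"z":0,"turn":0}]'
python3 -m crank '[{"x":0.3,"y":1.0,"z":0,"turn":0},{"x":0.3,"y":1.0,"z":0,"turn":0},{"x":0.3,"y":1.0,"z":0,"turn":0},{"x":0.3,"y":1.0,"z":0,"turn":0},{"x":0,"y":0.5,"z":0,"turn":0}]'
python3 -m crank '[{"x":0.2,"y":1.0,"z":0,"turn":0},{"x":0,"y":0,"z":0,"turn":0},{"x":0,"y":0,"z":0,"turn":0}]'
python3 - <<'E'
from h import *
p,d=manip.grab_frame("top");p2,d2=manip.grab_frame("scene")
c=px("top",[.47,.05,.03]).astype(int);c2=px("scene",[.49,.05,.06]).astype(int);print(c,c2)
f=lambda q,c:cv2.resize(q[c[1]-60:c[1]+60,c[0]-50:c[0]+50,::-1],(400,480),interpolation=2)
cv2.imwrite("pics/b3.png",np.hstack([f(p,c),f(p2,c2)]));np.save("pics/top3.npy",d);np.save("pics/scene3.npy",d2)
E
```

```text
time: 8.1
tool_pos: [0.4079, 0.1879, -0.0143]
tool_rot: [-0.0, 0.987, -0.159, 0.0]
contact_force: [-0.8, 2.5, 0.4]
gripper_width: 0.449
grasp_force: 61.8
time: 8.6
tool_pos: [0.4016, 0.137, -0.0143]
tool_rot: [-0.0, 0.987, -0.159, -0.0]
contact_force: [0.3, 3.9, 1.8]
gripper_width: 0.452
grasp_force: 61.9
time: 9.1
tool_pos: [0.3992, 0.0903, -0.0143]
tool_rot: [0.0, 0.987, -0.159, 0.0]
contact_force: [1.1, 3.3, 0.4]
gripper_width: 0.453
grasp_force: 61.9
time: 9.4
tool_pos: [0.3975, 0.0799, -0.0143]
tool_rot: [0.001, 0.987, -0.159, -0.0]
contact_force: [-1.5, -5.6, 3.8]
gripper_width: 0.449
grasp_force: 62.3
[290 218] [304 270]
```

View pics/b3.png

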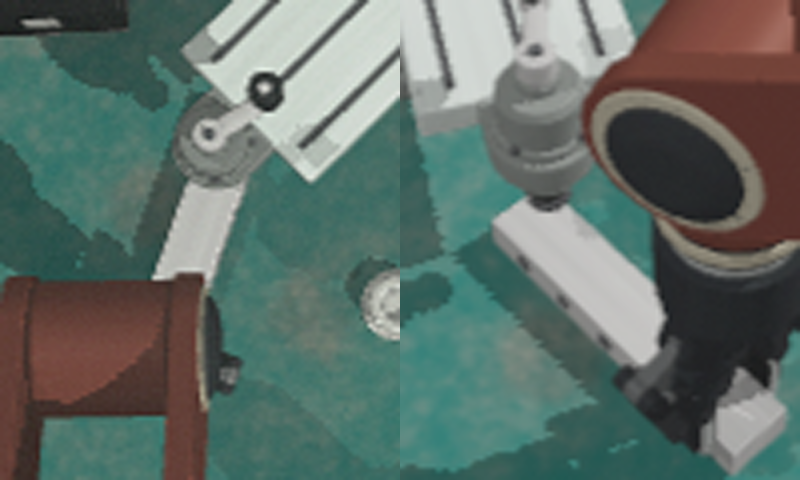

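The bar now lies under the leg, with the lug over its far end and the hand well clear. I'll measure the offset across the bar.

Run:
```python
from h import *
e=np.array([.949,-.314,0]);w=np.array([.314,.949,0]);L=np.array([.534,.032,0])
for n in("top","scene"):
    W=cloud(n,np.load(f"pics/{n}3.npy"));B=W-L;a,b,z=B@e,B@w,W[...,2]
    k=(abs(b)<.035)&(z>.014)&(z<.03)
    print(n,np.median(z[k&(a>-.09)&(a<-.03)]))
    for a0 in np.arange(-.18,.05,.015):
        s=k&(a>a0)&(a<a0+.015)
        if s.sum()>8: print(a0.round(3),s.sum(),np.percentile(b[s],[3,50,97]).round(4))
```

```text
top 0.02189751175287702
-0.105 19 [-0.0007  0.0178  0.0234]
-0.09 67 [-0.0154  0.0056  0.023 ]
-0.075 77 [-0.016   0.0027  0.022 ]
-0.06 70 [-0.0152  0.0039  0.0226]
-0.045 72 [-0.0155  0.0034  0.0215]
-0.03 33 [-0.0165 -0.0057  0.0209]
scene 0.021075079338621072
-0.18 44 [-0.0134  0.0054  0.0241]
-0.165 154 [-0.0198  0.0055  0.0297]
-0.15 89 [-0.0155 -0.0039  0.0316]
-0.105 21 [0.0085 0.0176 0.0234]
-0.09 82 [-0.0054  0.0112  0.0234]
-0.075 107 [-0.0131  0.0059  0.0229]
-0.06 116 [-0.015   0.0054  0.023 ]
-0.045 102 [-0.0153  0.0044  0.0225]
-0.03 107 [-0.0155  0.006   0.0227]
-0.015 99 [-0.0158  0.0033  0.0224]
0.0 94 [-0.0158  0.0054  0.0222]
0.015 63 [-0.002   0.0108  0.0218]
0.03 9 [-0.0016  0.0076  0.017 ]
```

The bar needs 3.5 mm along tool +y. After that I release and lift.

```bash
python3 -m crank '[{"x":0,"y":0.2,"z":0,"turn":0},{"x":0,"y":0.15,"z":0,"turn":0},{"x":0,"y":0,"z":0,"turn":0},{"x":0,"y":0,"z":0,"turn":0}]'
python3 -m crank '[{"x":0,"y":0,"z":0,"turn":0},{"x":0,"y":0,"z":0,"turn":0},{"x":0,"y":0,"z":0,"turn":0},{"x":0,"y":0,"z":0,"turn":0},{"x":0,"y":0,"z":-0.5,"turn":0}]' 75
python3 -m crank '[{"x":0,"y":0,"z":-1.5,"turn":0},{"x":0,"y":0,"z":-3,"turn":0},{"x":0,"y":0,"z":-5,"turn":0},{"x":0,"y":0,"z":-5,"turn":0},{"x":0,"y":0,"z":-5,"turn":0}]'
python3 -m crank '[{"x":0,"y":0,"z":-5,"turn":0},{"x":0,"y":0,"z":0,"turn":0},{"x":0,"y":0,"z":0,"turn":0}]'
python3 - <<'E'
from h import *
p,d=manip.grab_frame("scene");W=cloud("scene",d)
e=np.array([.949,-.314,0]);w=np.array([.314,.949,0]);L=np.array([.534,.032,0])
B=W-L;a,b,z=B@e,B@w,W[...,2];k=(abs(b)<.035)&(z>.014)&(z<.03)
for a0 in np.arange(-.18,.05,.03):
    s=k&(a>a0)&(a<a0+.03)
    if s.sum()>8: print(a0.round(3),s.sum(),np.percentile(b[s],[3,97]).round(4))
# shoe/ram: points close to leg axis between bar and lug
k=(np.hypot(B[...,0],B[...,1])<.03)&(z>.028)&(z<.1)
for z0 in np.arange(.028,.1,.006):
    s=k&(z>z0)&(z<z0+.006)
    if s.sum(): print("z",z0.round(3),s.sum(),np.hypot(B[...,0],B[...,1])[s].mean().round(4))
t=manip.state()["tool_pos"];A=W-t;k=(abs(A@e)<.03)&(abs(A@w)<.06)&(z<t[2]+.08)&(z>.05)
print(t,np.percentile(z[k],[0,2,10]) if k.sum() else 0)
W=cloud("top",manip.grab_frame("top")[1]);z=W[...,2]
k=(np.hypot(W[...,0]-.557,W[...,1]+.005)<.02)&(z>.195)&(z<.23);print("handle",k.sum(),W[k].mean(0))
E
```

```text
time: 9.9
tool_pos: [0.3968, 0.0784, -0.0143]
tool_rot: [-0.0, 0.987, -0.159, 0.0]
contact_force: [1.1, 3.5, 0.4]
gripper_width: 0.451
grasp_force: 61.9
time: 10.4
tool_pos: [0.3958, 0.0778, -0.0099]
tool_rot: [0.0, 0.987, -0.159, -0.001]
contact_force: [-0.4, 0.3, -0.7]
gripper_width: 0.752
grasp_force: 0.0
time: 10.9
tool_pos: [0.3961, 0.0779, 0.1879]
tool_rot: [-0.0, 0.987, -0.159, 0.0]
contact_force: [1.4, 0.7, -0.2]
gripper_width: 0.745
grasp_force: 0.0
time: 11.2
tool_pos: [0.3975, 0.0779, 0.2378]
tool_rot: [-0.0, 0.987, -0.159, 0.002]
contact_force: [-0.3, -0.0, -0.1]
gripper_width: 0.748
grasp_force: 0.0
-0.18 178 [-0.0165  0.0219]
-0.15 261 [-0.0161  0.0222]
-0.12 243 [-0.0166  0.0217]
-0.09 222 [-0.0169  0.0213]
-0.06 219 [-0.017  0.021]
-0.03 203 [-0.0175  0.0209]
0.0 152 [-0.0158  0.021 ]
z 0.052 1 0.011
z 0.058 32 0.0113
z 0.064 7 0.0096
z 0.076 10 0.0182
z 0.082 2 0.019
z 0.094 14 0.028
[0.39646508 0.07791529 0.23556554] [0.26330766 0.26617766 0.27209324]
handle 61 [ 0.55717215 -0.00376241  0.21277714]
```

```bash
python3 -m crank '[{"x":4,"y":0.6,"z":0,"turn":0},{"x":4.5,"y":0.7,"z":0,"turn":0},{"x":4.5,"y":0.7,"z":0,"turn":0},{"x":4.5,"y":0.7,"z":0,"turn":0},{"x":0.25,"y":0.1,"z":0,"turn":0}]' 65
python3 -m crank '[{"x":0,"y":0,"z":0,"turn":0},{"x":0,"y":0,"z":0,"turn":0},{"x":0,"y":0,"z":0,"turn":0}]'
```

```text
time: 11.8
tool_pos: [0.5577, -0.0065, 0.2308]
tool_rot: [0.0, 0.987, -0.16, -0.004]
contact_force: [-0.4, 0.5, -0.9]
gripper_width: 0.65
grasp_force: 0.0
time: 12.1
tool_pos: [0.5553, -0.0036, 0.2356]
tool_rot: [-0.0, 0.987, -0.158, -0.0]
contact_force: [-0.8, 0.1, -0.6]
gripper_width: 0.649
grasp_force: 0.0
```

```bash
python3 -m crank '[{"x":0.2,"y":0,"z":2,"turn":0},{"x":0,"y":0,"z":2,"turn":0},{"x":0,"y":0,"z":2,"turn":0},{"x":0,"y":0,"z":1.3,"turn":0},{"x":0,"y":0,"z":0,"turn":0}]'
python3 -m crank '[{"x":0,"y":0,"z":0,"turn":0},{"x":0,"y":0,"z":0,"turn":0},{"x":0,"y":0,"z":0,"turn":0},{"x":0,"y":0,"z":0,"turn":0},{"x":0,"y":0,"z":0,"turn":0}]' 10
python3 -m crank '[{"x":0,"y":0,"z":0,"turn":0},{"x":0,"y":0,"z":0,"turn":0}]'
```

```text
time: 12.6
tool_pos: [0.5564, -0.0043, 0.1607]
tool_rot: [-0.0, 0.987, -0.159, -0.002]
contact_force: [-0.5, -0.7, 0.4]
gripper_width: 0.646
grasp_force: 0.0
time: 13.1
tool_pos: [0.5592, -0.0055, 0.1646]
tool_rot: [0.0, 0.987, -0.159, 0.001]
contact_force: [-1.7, -1.8, 6.2]
gripper_width: 0.225
grasp_force: 58.8
time: 13.3
tool_pos: [0.5592, -0.0055, 0.1646]
tool_rot: [0.0, 0.987, -0.159, 0.001]
contact_force: [-2.3, -2.5, 5.9]
gripper_width: 0.226
grasp_force: 58.8
```

```bash
cat > f.py <<'E'
from h import *
C=np.array([.534,.032])
s=manip.state();v=s["tool_pos"][:2]-C;r=np.hypot(*v);u=v/r;t=np.array([u[1],-u[0]])
F=s["contact_force"];print("phi %.3f r %.4f resist %.2f radial %.2f fz %.2f"%(-0.319-np.arctan2(v[1],v[0]),r,-F[:2]@t,F[:2]@u,F[2]))
E
cat > rows.py <<'E'
import numpy as np,sys
p,st,n=map(float,sys.argv[1:4])
for i in range(int(n)):
    q=p+st;print("%.2f: %.2f %.2f"%(q,4.5*(np.cos(q)-np.cos(p)),4.5*(np.sin(q)-np.sin(p))));p=q
E
python3 f.py; python3 rows.py 0.66 0.25 26
```

```text
phi 0.661 r 0.0452 resist -3.30 radial 0.75 fz 5.90
0.91: -0.79 0.79
1.16: -0.96 0.57
1.41: -1.08 0.32
1.66: -1.12 0.04
1.91: -1.10 -0.24
2.16: -1.00 -0.50
2.41: -0.85 -0.73
2.66: -0.64 -0.92
2.91: -0.39 -1.05
3.16: -0.12 -1.12
3.41: 0.16 -1.11
3.66: 0.43 -1.04
3.91: 0.67 -0.90
4.16: 0.87 -0.70
4.41: 1.02 -0.47
4.66: 1.10 -0.20
4.91: 1.12 0.08
5.16: 1.06 0.36
5.41: 0.94 0.61
5.66: 0.76 0.82
5.91: 0.54 0.99
6.16: 0.28 1.09
6.41: -0.00 1.12
6.66: -0.28 1.09
6.91: -0.54 0.98
7.16: -0.77 0.82
```

```bash
python3 -m crank '[{"x":-0.79,"y":0.79,"z":-0.1,"turn":0},{"x":-0.96,"y":0.57,"z":0,"turn":0},{"x":-1.08,"y":0.32,"z":0,"turn":0}]' ; python3 f.py
python3 -m crank '[{"x":-1.12,"y":0.04,"z":0,"turn":0},{"x":-1.10,"y":-0.24,"z":0,"turn":0}]'; python3 f.py
```

```text
time: 13.6
tool_pos: [0.5271, -0.0126, 0.1646]
tool_rot: [0.0, 0.987, -0.159, 0.002]
contact_force: [5.1, 0.1, 2.8]
gripper_width: 0.227
grasp_force: 59.4
phi 1.406 r 0.0451 resist 5.04 radial -0.91 fz 2.79
time: 13.8
tool_pos: [0.5057, -0.0032, 0.1646]
tool_rot: [0.0, 0.987, -0.159, 0.001]
contact_force: [4.7, -0.5, 3.8]
gripper_width: 0.228
grasp_force: 59.5
phi 1.928 r 0.0452 resist 3.97 radial -2.61 fz 3.75
```

```bash
python3 -m crank '[{"x":-1.00,"y":-0.50,"z":0,"turn":0},{"x":-0.85,"y":-0.73,"z":0,"turn":0},{"x":-0.64,"y":-0.92,"z":0,"turn":0}]' >/dev/null; python3 f.py
python3 -m crank '[{"x":-0.39,"y":-1.05,"z":0,"turn":0},{"x":-0.12,"y":-1.12,"z":0,"turn":0}]'>/dev/null; python3 f.py
python3 -m crank '[{"x":0.16,"y":-1.11,"z":0,"turn":0},{"x":0.43,"y":-1.04,"z":0,"turn":0}]'>/dev/null; python3 f.py
python3 -m crank '[{"x":0.67,"y":-0.90,"z":0,"turn":0},{"x":0.87,"y":-0.70,"z":0,"turn":0}]'>/dev/null; python3 f.py
python3 - <<'E'
from h import *
W=cloud("scene",manip.grab_frame("scene")[1]);B=W-np.array([.534,.032,0]);z=W[...,2];R=np.hypot(B[...,0],B[...,1])
for z0 in np.arange(.024,.1,.006):
    s=(R<.03)&(z>z0)&(z<z0+.006)
    if s.sum(): print("z",z0.round(3),s.sum(),R[s].mean().round(4))
E
```

```text
phi 2.681 r 0.0453 resist 3.92 radial -7.74 fz 2.89
phi -3.117 r 0.0452 resist 3.93 radial -10.61 fz 3.07
phi -2.638 r 0.0452 resist 5.21 radial -9.86 fz 5.97
phi -2.160 r 0.0451 resist 3.64 radial -7.57 fz 8.65
z 0.024 4 0.0177
z 0.036 4 0.0104
z 0.042 36 0.0111
z 0.048 24 0.0086
z 0.054 14 0.0078
z 0.06 7 0.0081
z 0.078 11 0.018
z 0.084 1 0.0202
z 0.096 30 0.0286
```

```bash
python3 -m crank '[{"x":1.02,"y":-0.47,"z":0,"turn":0},{"x":1.10,"y":-0.20,"z":0,"turn":0}]' >/dev/null; python3 f.py
python3 -m crank '[{"x":1.12,"y":0.08,"z":0,"turn":0},{"x":1.06,"y":0.36,"z":0,"turn":0}]'>/dev/null; python3 f.py
python3 -m crank '[{"x":0.94,"y":0.61,"z":0,"turn":0}]'>/dev/null; python3 f.py
python3 -m crank '[{"x":0.76,"y":0.82,"z":0,"turn":0}]'>/dev/null; python3 f.py
python3 -m crank '[{"x":0.54,"y":0.99,"z":0,"turn":0}]'>/dev/null; python3 f.py
python3 rows.py 5.91 .1 30
```

```text
phi -1.681 r 0.0451 resist 4.44 radial -5.40 fz 10.07
phi -1.195 r 0.0450 resist 3.81 radial -1.64 fz 9.35
phi -0.950 r 0.0450 resist 4.23 radial -0.29 fz 8.71
phi -0.701 r 0.0449 resist 3.70 radial 0.95 fz 7.56
phi -0.447 r 0.0449 resist 4.39 radial 4.41 fz 5.89
6.01: 0.14 0.43
6.11: 0.10 0.44
6.21: 0.06 0.45
6.31: 0.01 0.45
6.41: -0.03 0.45
6.51: -0.08 0.44
6.61: -0.12 0.43
6.71: -0.17 0.42
6.81: -0.21 0.40
6.91: -0.25 0.38
7.01: -0.28 0.35
7.11: -0.32 0.32
7.21: -0.35 0.29
7.31: -0.37 0.25
7.41: -0.40 0.21
7.51: -0.42 0.17
7.61: -0.43 0.13
7.71: -0.44 0.09
7.81: -0.45 0.04
7.91: -0.45 -0.00
8.01: -0.45 -0.05
8.11: -0.44 -0.09
8.21: -0.43 -0.14
8.31: -0.41 -0.18
8.41: -0.39 -0.22
8.51: -0.37 -0.26
8.61: -0.34 -0.29
8.71: -0.31 -0.32
8.81: -0.28 -0.35
8.91: -0.24 -0.38
```

```bash
python3 -m crank '[{"x":0.14,"y":0.43,"z":0,"turn":0},{"x":0.10,"y":0.44,"z":0,"turn":0}]' >/dev/null; python3 f.py
python3 -m crank '[{"x":0.06,"y":0.45,"z":0,"turn":0}]'>/dev/null; python3 f.py
python3 -m crank '[{"x":0.01,"y":0.45,"z":0,"turn":0}]'>/dev/null; python3 f.py
python3 -m crank '[{"x":-0.03,"y":0.45,"z":0,"turn":0}]'>/dev/null; python3 f.py
```

```text
phi -0.231 r 0.0449 resist 3.67 radial 6.89 fz 4.07
phi -0.129 r 0.0449 resist 3.24 radial 7.59 fz 2.70
phi -0.024 r 0.0449 resist 4.22 radial 7.07 fz 2.85
phi 0.082 r 0.0449 resist 3.80 radial 8.50 fz 2.76
```

```bash
python3 -m crank '[{"x":-0.08,"y":0.44,"z":0,"turn":0}]'>/dev/null; python3 f.py
python3 -m crank '[{"x":-0.12,"y":0.43,"z":0,"turn":0}]'>/dev/null; python3 f.py
python3 -m crank '[{"x":-0.17,"y":0.42,"z":0,"turn":0}]'>/dev/null; python3 f.py
```

```text
phi 0.187 r 0.0449 resist 4.66 radial 7.84 fz 2.79
phi 0.293 r 0.0449 resist 4.18 radial 7.86 fz 2.81
phi 0.400 r 0.0449 resist 4.44 radial 8.51 fz 1.89
```

```bash
python3 -m crank '[{"x":-0.21,"y":0.40,"z":0,"turn":0}]'>/dev/null; python3 f.py
python3 -m crank '[{"x":-0.25,"y":0.38,"z":0,"turn":0}]'>/dev/null; python3 f.py
python3 -m crank '[{"x":-0.28,"y":0.35,"z":0,"turn":0}]'>/dev/null; python3 f.py
python3 - <<'E'
from h import *
W=cloud("scene",manip.grab_frame("scene")[1]);B=W-np.array([.534,.032,0]);z=W[...,2];R=np.hypot(B[...,0],B[...,1])
for z0 in np.arange(.018,.06,.003):
    s=(R<.016)&(z>z0)&(z<z0+.003)
    if s.sum(): print("z",z0.round(3),s.sum(),R[s].mean().round(4))
E
```

```text
phi 0.506 r 0.0450 resist 3.82 radial 7.83 fz 3.10
phi 0.614 r 0.0450 resist 3.32 radial 8.36 fz 3.63
phi 0.719 r 0.0450 resist 3.26 radial 7.26 fz 3.09
z 0.018 22 0.0126
z 0.021 26 0.0136
z 0.024 4 0.0105
z 0.027 15 0.0114
z 0.03 20 0.0109
z 0.033 7 0.0094
z 0.036 20 0.0076
z 0.039 6 0.01
z 0.042 2 0.0065
z 0.045 6 0.0075
z 0.048 7 0.0083
z 0.051 6 0.0076
z 0.054 6 0.0074
z 0.057 8 0.008
```

```bash
python3 -m crank '[{"x":-0.32,"y":0.32,"z":0,"turn":0}]'>/dev/null; python3 f.py
python3 -m crank '[{"x":-0.35,"y":0.29,"z":0,"turn":0}]'>/dev/null; python3 f.py
python3 -m crank '[{"x":-0.37,"y":0.25,"z":0,"turn":0}]'>/dev/null; python3 f.py
```

```text
phi 0.822 r 0.0450 resist 4.62 radial 8.35 fz 3.97
phi 0.929 r 0.0450 resist 3.86 radial 6.61 fz 4.07
phi 1.033 r 0.0450 resist 3.26 radial 7.37 fz 4.01
```

```bash
python3 -m crank '[{"x":-0.40,"y":0.21,"z":0,"turn":0}]'>/dev/null; python3 f.py
python3 -m crank '[{"x":-0.42,"y":0.17,"z":0,"turn":0}]'>/dev/null; python3 f.py
```

```text
phi 1.138 r 0.0450 resist 4.48 radial 5.42 fz 5.02
phi 1.243 r 0.0450 resist 3.73 radial 5.45 fz 4.98
```

```bash
python3 -m crank '[{"x":-0.43,"y":0.13,"z":0,"turn":0}]'>/dev/null; python3 f.py
python3 -m crank '[{"x":-0.44,"y":0.09,"z":0,"turn":0}]'>/dev/null; python3 f.py
```

```text
phi 1.346 r 0.0450 resist 4.30 radial 4.85 fz 5.19
phi 1.448 r 0.0451 resist 3.78 radial 3.87 fz 5.48
```

```bash
python3 -m crank '[{"x":-0.45,"y":0.04,"z":0,"turn":0}]'>/dev/null; python3 f.py
python3 -m crank '[{"x":-0.45,"y":0,"z":0,"turn":0}]'>/dev/null; python3 f.py
```

```text
phi 1.551 r 0.0451 resist 5.58 radial 3.70 fz 6.43
phi 1.650 r 0.0451 resist 5.27 radial 3.22 fz 5.27
```

```bash
python3 -m crank '[{"x":-0.45,"y":-0.05,"z":0,"turn":0}]'>/dev/null; python3 f.py
```

```text
phi 1.746 r 0.0451 resist 6.69 radial 1.80 fz 3.86
```

```bash
python3 -m crank '[{"x":-0.22,"y":-0.04,"z":0,"turn":0}]'>/dev/null; python3 f.py
```

```text
phi 1.796 r 0.0451 resist 6.79 radial 1.60 fz 4.45
```

The handle force is about 2.8 N over free, so the foot bears with roughly 30 N. Letting go and backing off upward.

```bash
python3 -m crank '[{"x":0,"y":0,"z":0,"turn":0},{"x":0,"y":0,"z":0,"turn":0},{"x":0,"y":0,"z":0,"turn":0}]'|head -2; python3 f.py
python3 -m crank '[{"x":0,"y":0,"z":0,"turn":0},{"x":0,"y":0,"z":0,"turn":0},{"x":0,"y":0,"z":0,"turn":0},{"x":0,"y":0,"z":0,"turn":0}]' 55; python3 f.py
python3 -m crank '[{"x":0,"y":0,"z":-1,"turn":0},{"x":0,"y":0,"z":-2,"turn":0},{"x":0,"y":0,"z":-4,"turn":0},{"x":0,"y":0,"z":-4,"turn":0},{"x":0,"y":0,"z":-4,"turn":0}]'
python3 -m crank '[{"x":0,"y":0,"z":0,"turn":0},{"x":0,"y":0,"z":0,"turn":0},{"x":0,"y":0,"z":0,"turn":0}]'
python3 - <<'E'
from h import *
W=cloud("top",manip.grab_frame("top")[1]);z=W[...,2];C=np.array([.534,.032])
k=(np.hypot(W[...,0]-C[0],W[...,1]-C[1])<.065)&(z>.19)&(z<.23)
if k.sum(): q=W[k].mean(0);v=q[:2]-C;print(k.sum(),q,"phi",-.319-np.arctan2(v[1],v[0]))
W=cloud("scene",manip.grab_frame("scene")[1])
e=np.array([.949,-.314,0]);w=np.array([.314,.949,0]);B=W-np.array([.534,.032,0]);a,b,z=B@e,B@w,W[...,2]
for a0 in(-.15,-.09,-.03):
    s=(abs(b)<.035)&(z>.014)&(z<.03)&(a>a0)&(a<a0+.03)
    print(a0,np.percentile(b[s],[3,97]).round(4),np.median(z[s]).round(4))
E
```

```text
time: 18.0
tool_pos: [0.5105, -0.0065, 0.1646]
phi 1.801 r 0.0451 resist 4.72 radial 2.24 fz 5.11
time: 18.4
tool_pos: [0.5094, -0.0059, 0.1627]
tool_rot: [-0.0, 0.987, -0.159, -0.001]
contact_force: [-0.2, 1.1, -0.1]
gripper_width: 0.547
grasp_force: 0.0
phi 1.828 r 0.0452 resist -0.74 radial -0.80 fz -0.12
time: 18.9
tool_pos: [0.51, -0.0063, 0.3159]
tool_rot: [-0.0, 0.987, -0.159, 0.0]
contact_force: [1.1, -0.2, 0.7]
gripper_width: 0.549
grasp_force: 0.0
time: 19.2
tool_pos: [0.5097, -0.0064, 0.3125]
tool_rot: [-0.0, 0.987, -0.159, -0.001]
contact_force: [0.0, 0.9, 0.0]
gripper_width: 0.552
grasp_force: 0.0
-0.15 [-0.0162  0.0219] 0.0209
-0.09 [-0.0169  0.0212] 0.0211
-0.03 [-0.0174  0.0207] 0.0214
```

```bash
python3 -c "
from plant import manip
print(manip.job_done())"
```

```text
the job is handed in; nothing more can be done
None
```

I handed the job in at about 19 s of the 67 s; the system gave no verdict. The packing bar lies flat under the leg, about 2 mm off centre. I wound the crank to about 2.8 N over free turning (roughly 30 N on the foot, judged by feel), then let go and backed the robot clear. The path kept clear of the bystanders, but I did not re-measure them at the end.

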